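# Park the keeper plate and lift the tube rack out of the shaker

### The arm

A 6-joint arm with a two-finger parallel gripper is mounted at the origin on the work surface. World frame = base frame: x ahead of the robot, y to its left, z up, the work surface at z = 0. Lengths are in m, angles in rad, forces in N, time in s.
With the tool pointing down it reaches from about 0.4 to 0.825 m from the base axis. Payload 7 kg.
Tool frame: the origin (TCP) lies on the centre line of the jaws, within the pads' length; the fingertips stand 22 mm ahead of it and the grasp point (between the pads) lies 3 mm ahead of it; z points along the fingers, y is the line along which they close (so a half turn about z gives the same grasp; the last joint's range is limited). The gripper opens to 88 mm and grips with 3 to 60 N. Pads are 19 mm wide; open, the fingers measure 130 mm over their backs; the gripper's body (78 mm by 193 mm) begins 47 mm behind the grasp point.
Start: joints at [1.493, 0.359, 0.012, 0, -1.224, -0.288], TCP at [0.241, 0.63, 0.249] pointing down, gripper open.
Joint ranges: [-3.07, 3.07], [-1.43, 2.12], [-1.02, 1.25], [-3.03, 1.67], [-3.05, -0], [-3.03, 3.03]. Speed limits (rad/s): [2.39, 2.39, 3.01, 3.14, 3.14, 3.14].

### API

Orientations are given as [roll, pitch, yaw] about the fixed x, y, z axes, in that order (R = Rz(yaw) Ry(pitch) Rx(roll)).
In Python, from station import monitor, viewer, order gives the robot as it stands. The module is installed in compiled form; this text tells all that it offers.
- The arm moves only by the tool servo_tool, never from a script. Its argument "targets" is a list of rows, each an object with "angular": the turn, a rotation vector about the tool's x, y, z in degrees, a list of three; "xyz": the shift along the tool's x, y, z in cm, a list of three; "claw": the finger opening in cm, from 0 to 8.76. A call has 1 to 20 rows; each row shifts and turns the commanded pose from where the row before left it, along the tool's axes as they then stand; what a row does not reach is not made up. A row lasts 1/10 s, in which the tool goes at most 50 mm and 8.59 degrees, less where a joint would pass 70% of its speed; a pose out of reach is approached as far as the arm can. A call is refused whole if a number of a shift passes 5 or a number of a turn 8.59, either way. A call with a gripper value outside its range is refused whole. The fingers move at their own pace and stop on an object; "force" is the grip in N (left out, the last holds). Time passes only in rows, so rows that do not move let the fingers close. It gives the time, the measured TCP pose, the force, the opening and the grip force at its end, in the units of the state.
- monitor.get_state(): the state, without advancing time (a new reading comes with each control period).
- viewer.grab_frame(name): name is "side" or "top"; returns a dict with "color" (384x512x3 uint8, blue, green, red), "fovy" (degrees; the focal length in pixels is half the picture's height over the tangent of half this angle, whatever the lens; pixels are square), "cx", "cy" (the principal point, pixels), "k1" (the pictures are not rectified: a ray, as slopes to the right and down, at radius r is drawn at 1 + k1 r^2 times it, then the intrinsics apply), "R" (3x3) and "t" (3): a world point X has camera coordinates R X + t. Camera axes: x right, y down, z forward; pixel columns grow to the right and rows downward; lengths in m; the calibration is good to about 2 mm. A picture is of the moment at which its call begins. There is no depth.
- order.job_done(): hands the job in; it is judged then, once.
The state is a dict: "t": time; "q": joint angles; "qd": joint speeds; "joint_efforts": joint torques, N m; "eef_pos": TCP position; "ee_rot": TCP orientation; "force": force on the tool from outside, world axes, zero at the start; "moment": the same for the moment, N m; "width": finger opening in m; "gripper_force": force on a finger pad.
Only numpy, scipy, OpenCV 4.12 (cv2) and the standard library are available. Lean on these libraries where they do the work, as an engineer would, in place of code of your own. Each camera call takes 0.05 s, during which the arm holds its last target. There are 200 camera calls.

### The job

The shaking is finished: take the orange keeper plate off the shaker, put its eye over the red post of the dark grey parking stand and lower it all the way down so that it lies flat on the stand's base before you let go of it. Then lift the blue rack of open tubes by its yellow handle straight up out of the shaker's well, never tipping it, and finish holding it there: steady and level above the well, with at least 5 cm of air between the rack's underside and the shaker's rim; do not put it down or let go. Leave the wash bottle, tip box, jar and timer where they are.

Things in the scene. Friction and masses are not known exactly. Their poses are not given: they have to be found in the camera images.
- shaker: White bench shaker, fixed (all sizes in mm), 200 (x) x 190 (y) x 90 high, its display and knob on the -x side. Origin: centre of its underside, on the bench. An open well in the middle of its top, 122 (x) x 90 (y), 45 deep: rim at 90 above the origin, well floor at 45.
- rack_grip (a point): Centre of the yellow bar handle of the blue tube rack (loose, 0.2-0.45 kg): bar 80 (rack's x) x 12 (y) x 20 mm tall, on two 10 mm legs at x = -35 and 35. Axes: rack's, z up. Rack block 116 x 84 x 36 high, tube tops 46 below this point, underside 87 below. It stands on the well floor (this point 132 above the bench), play 3 to each wall.
- keeper_tab (a point): Centre of the black upright grip tab on the middle of the orange keeper plate (loose, 90 g): tab 10 thick (plate's x), 26 wide (y), 40 mm tall. Plate 178 (x) x 36 (y) x 6, top face 20 and underside 26 below this point. Axes: plate's, z up. At first it lies across the shaker's rim along x, over the tubes on the -y side, 36 from the yellow handle's centre line, and locks the rack in.
- keeper_eye (a point): Centre (half-way through the thickness) of the round through hole, 22 mm diameter, near the plate's -x end: at x = -71 from the tab, 23 below the tab's centre. Axes as the plate's.
- stand: Dark grey parking stand, fixed. Origin: centre of its underside, on the bench. A flat round base disc 180 mm diameter, 10 high, with an upright red post at its centre, 12 diameter, its tapered tip 60 above the bench. The plate may point in any direction when parked; lying flat, its eye centre is 13 above the bench.
- wash_bottle_mid (a point): Bystander: white wash bottle with a green label, 60 diameter, 160 mm tall; the point is half-way up.
- tip_box_mid (a point): Bystander: red pipette-tip box, 122 x 82 x 62 mm high; the point is its centre.
- jar_mid (a point): Bystander: amber jar with an orange cap, 68 diameter, 90 mm tall; the point is half-way up.
- timer_mid (a point): Bystander: white lab timer lying flat, 70 x 70 x 22 mm; the point is its centre.

How it is judged:
By the outcome, as a careful person would: the job done as asked, in the order asked, and still so for the second after the job is handed in, while the arm keeps its last pose, push and grip.
It also fails if it takes over 69 s, if anything falls off the work surface, if the arm or the gripper's body presses on something with over 40 N, if the wrist force passes 120 N, or if a joint passes its speed limit or range.

## Working session

There is one attempt and no reset: what is moved stays moved. The work goes in short steps, Python scripts to look and compute and a tool call to move; the robot and the scene stay as the last step left them, time stands still between calls to the robot, and variables do not carry over. Pictures are saved under pics/ and viewed, at most 10 in all, crops included, and the job is handed in when it is done.

Besides the shell and the picture viewer there is one more tool, called after "Emit:" as name([rows], argument=value, ...), one row to a line, values as JSON. servo_tool: Moves the arm, as the interface text tells. Its arguments: {"type":"object","properties":{"targets":{"type":"array"},"force":{"type":"number"}},"required":["targets"]}

```bash
mkdir -p pics
python3 - <<'E'
from station import monitor, viewer
import cv2,pickle
s=monitor.get_state();print({k:s[k] for k in('t','eef_pos','ee_rot','width','force')})
for n in('side','top'):
    f=viewer.grab_frame(n);pickle.dump(f,open(n+'0.pkl','wb'));cv2.imwrite(f'pics/{n}0.png',cv2.resize(f['color'],(768,576)));print(n,{k:f[k] for k in f if k!='color'})
E
```

```text
{'t': 0.0, 'eef_pos': array([0.2413273 , 0.629899  , 0.24763368]), 'ee_rot': array([ 3.13994064e+00, -1.78154267e-04, -3.65952501e-01]), 'width': 0.0873794658963463, 'force': array([ 0.2962127 , -0.53326794,  0.09530147])}
side {'fovy': 47.13320658764959, 'cx': 254.12334174266064, 'cy': 194.47214354034236, 'k1': -0.11057865568118584, 'R': array([[ 0.71596619, -0.6980101 , -0.01320242],
       [-0.36816774, -0.36143612, -0.85663087],
       [ 0.59316517,  0.61817945, -0.51576085]]), 't': array([-0.41428703,  0.32531231,  1.24406053])}
top {'fovy': 42.95266778623047, 'cx': 258.5689320636016, 'cy': 191.47632023055516, 'k1': -0.14831482740814356, 'R': array([[ 1.94227659e-02, -9.99809038e-01,  2.15495128e-03],
       [-9.90197902e-01, -1.95341393e-02, -1.38298706e-01],
       [ 1.38314392e-01,  5.52315173e-04, -9.90388219e-01]]), 't': array([-0.00760989,  0.61474708,  1.49137535])}
```

View pics/top0.png

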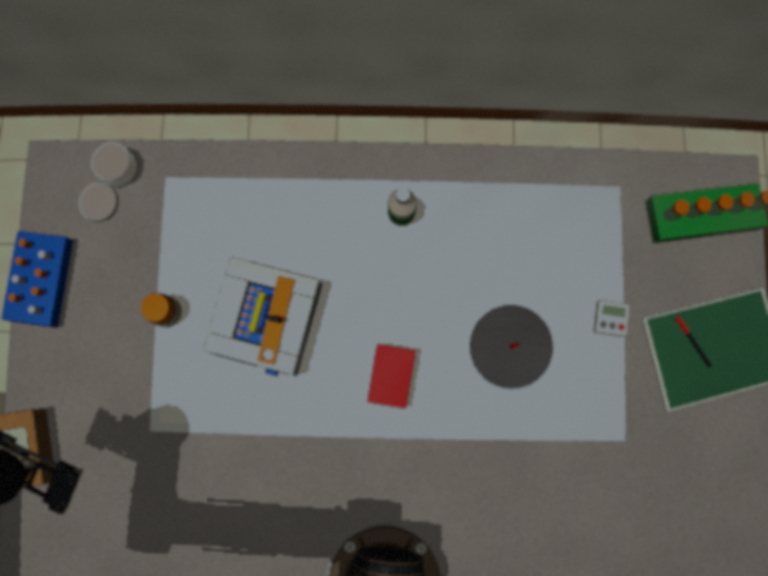

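View pics/side0.png

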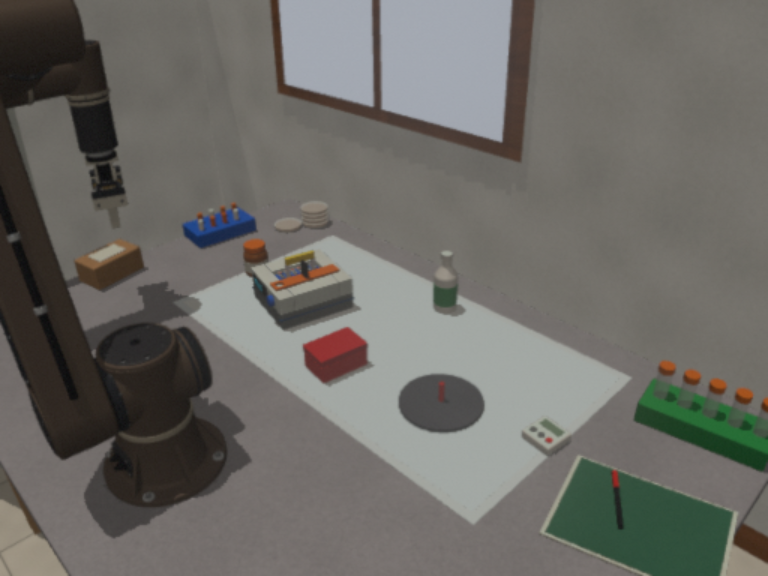

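The top view shows the shaker around (265,316), with the orange plate from (285,280) to (268,358), its eye at the lower end, the tab near (277,318) and the yellow bar at (258,312). The stand's disc is at (511,346) with the post at (514,345). The side view agrees with this: tab at (305,268), post at (442,390). Next I'll segment by colour to get positions.

```bash
cat > h.py <<'E'
import numpy as np,cv2,pickle
def K(f):
    F=f['color'].shape[0]/2/np.tan(np.radians(f['fovy'])/2);return F
def ray(f,u,v):
    F=K(f);d=np.array([(u-f['cx'])/F,(v-f['cy'])/F]);s=d.copy()
    for _ in range(20): s=d/(1+f['k1']*(s@s))
    R=np.array(f['R']);return -R.T@f['t'],R.T@np.r_[s,1]
def onz(f,u,v,z):
    c,d=ray(f,u,v);return c+d*(z-c[2])/d[2]
def proj(f,X):
    p=f['R']@np.asarray(X)+f['t'];s=p[:2]/p[2];s=s*(1+f['k1']*(s@s));return s*K(f)+[f['cx'],f['cy']]
def tri(obs):
    A=np.zeros((3,3));b=np.zeros(3)
    for f,u,v in obs:
        c,d=ray(f,u,v);d=d/np.linalg.norm(d);P=np.eye(3)-np.outer(d,d);A+=P;b+=P@c
    return np.linalg.solve(A,b)
def blob(f,lo,hi,box):
    x0,y0,x1,y1=box;h=cv2.cvtColor(f['color'],cv2.COLOR_BGR2HSV)
    m=np.zeros(h.shape[:2],np.uint8);m[y0:y1,x0:x1]=cv2.inRange(h,np.array(lo),np.array(hi))[y0:y1,x0:x1]
    n,l,st,c=cv2.connectedComponentsWithStats(m)
    i=1+np.argmax(st[1:,4]);return (l==i).astype(np.uint8),c[i],st[i]
def rect(f,m,z):
    ys,xs=np.nonzero(m);P=np.array([onz(f,x,y,z)[:2] for x,y in zip(xs,ys)],np.float32)
    return cv2.minAreaRect(P*1000),P.mean(0)
E
python3 - <<'E'
from h import *
T=pickle.load(open('top0.pkl','rb'));S=pickle.load(open('side0.pkl','rb'))
m,c,s=blob(T,(5,150,90),(20,255,255),(150,170,205,250));print('plate',c,s,rect(T,m,.096))
m,c,s=blob(T,(22,120,90),(35,255,255),(150,170,205,250));print('bar',c,s,rect(T,m,.142))
m,c,s=blob(T,(0,0,0),(180,90,105),(300,190,385,270));print('disc',c,s,rect(T,m,.010))
m,c,s=blob(T,(0,150,60),(4,255,255),(320,215,365,245));print('post',c,s,rect(T,m,.05))
m,c,s=blob(S,(0,150,60),(5,255,255),(280,245,310,280));print('postS',c,s)
a=T['color'][165:260,125:225];b=S['color'][150:220,160:245]
cv2.imwrite('pics/c1.png',np.vstack([cv2.resize(a,(420,400),interpolation=3)[:290],]) if 0 else np.hstack([cv2.resize(a,(400,380),interpolation=2),cv2.resize(b,(400,380),interpolation=2)]))
E
```

```text
plate [187.27715356 197.93632959] [180 185  16  27 267] (((584.0807495117188, 220.35549926757812), (32.630958557128906, 77.57628631591797), 77.27287292480469), array([0.58330506, 0.22045009], dtype=float32))
bar [171.01075269 207.59139785] [167 195  10  26  93] (((548.0390014648438, 260.76373291015625), (11.440136909484863, 76.31904602050781), 76.3270263671875), array([0.54807657, 0.2606479 ], dtype=float32))
disc [340.4339934  230.69348185] [ 313  203   56   56 2424] (((498.3229064941406, -259.2110900878906), (175.87310791015625, 176.13247680664062), 45.5479850769043), array([ 0.49820435, -0.2595061 ], dtype=float32))
post [342.36363636 229.90909091] [341 229   4   3  11] (((497.8856506347656, -259.0840759277344), (6.228771209716797, 9.52106761932373), 0.8807657361030579), array([ 0.49816144, -0.25865424], dtype=float32))Traceback (most recent call last):
  File "<stdin>", line 7, in <module>
  File "h.py", line 21, in blob
    i=1+np.argmax(st[1:,4]);return (l==i).astype(np.uint8),c[i],st[i]
        ~~~~~~~~~^^^^^^^^^^
    return _wrapfunc(a, 'argmax', axis=axis, out=out, **kwds)
    return bound(*args, **kwds)
ValueError: attempt to get argmax of an empty sequence
```

Run:
```python
from h import *
T=pickle.load(open('top0.pkl','rb'));S=pickle.load(open('side0.pkl','rb'))
def hs(f,lo,hi,b):
    x0,y0,x1,y1=b;h=cv2.cvtColor(f['color'],cv2.COLOR_BGR2HSV);m=np.zeros(h.shape[:2],np.uint8);m[y0:y1,x0:x1]=cv2.inRange(h,lo,hi)[y0:y1,x0:x1];return m
m=hs(T,(5,130,80),(20,255,255),(168,175,205,250))
print('plate',rect(T,m,.096))
m=hs(T,(0,0,0),(180,255,50),(176,203,194,220));print('tab',np.argwhere(m).mean(0),m.sum(),rect(T,m,.136))
for u,v in ((185,212.5),):print(onz(T,u,v,.136))
m=hs(S,(0,100,60),(10,255,255),(285,245,305,275));print('postS',np.argwhere(m).min(0),np.argwhere(m).max(0),np.argwhere(m).mean(0))
print('proj post tip, mid',proj(S,[.498,-.259,.06]),proj(S,[.498,-.259,.035]))
b=np.array([.548,.2607]);y=np.radians(-13.2)
t=b-.036*np.array([-np.sin(y),np.cos(y)]);print('tab pred',t,proj(T,[*t,.136]),proj(S,[*t,.116]),proj(S,[*b,.132]))
a=T['color'][165:260,125:225];c=S['color'][150:220,160:245]
cv2.imwrite('pics/c1.png',np.hstack([cv2.resize(a,(400,380),interpolation=2),cv2.resize(c,(400,380),interpolation=2)]))
```

```text
plate (((537.8939208984375, 229.93536376953125), (34.568626403808594, 172.93504333496094), 78.43035125732422), array([0.54554033, 0.22821736], dtype=float32))
tab [211.9  182.45] 5100 (((536.4008178710938, 227.3955078125), (28.05306625366211, 6.357659339904785), 79.99217224121094), array([0.53663623, 0.22723655], dtype=float32))
[0.53502619 0.21960945 0.136     ]
postS [254 293] [266 295] [259.7        293.76666667]
proj post tip, mid [293.91392415 254.41642915] [293.62572612 260.72305989]
tab pred [0.53977937 0.22565116] [183.02447835 210.84874382] [204.16703697 179.9434142 ] [199.77171054 172.33910525]
```

View pics/c1.png

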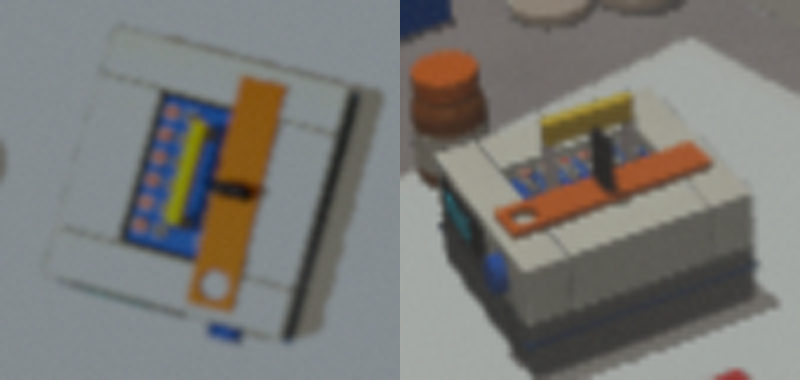

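The tab is near (0.538, 0.228) with the plate yawed about -12.5°. The eye is at the -x end and the stand is at (0.498, -0.259). I'll turn the tool first, then move above the tab.

Emit:
servo_tool([
  {"angular": [0, 0, 8.15], "xyz": [0, 0, 0], "claw": 5},
  {"angular": [0, 0, 8.15], "xyz": [0, 0, 0], "claw": 5},
  {"angular": [0, 0, 8.15], "xyz": [0, 0, 0], "claw": 5},
  {"angular": [0, 0, 8.15], "xyz": [0, 0, 0], "claw": 5},
  {"angular": [0, 0, 8.15], "xyz": [0, 0, 0], "claw": 5},
  {"angular": [0, 0, 8.15], "xyz": [0, 0, 0], "claw": 5},
  {"angular": [0, 0, 8.15], "xyz": [0, 0, 0], "claw": 5},
  {"angular": [0, 0, 8.15], "xyz": [0, 0, 0], "claw": 5},
  {"angular": [0, 0, 8.15], "xyz": [0, 0, 0], "claw": 5},
  {"angular": [0, 0, 8.15], "xyz": [0, 0, 0], "claw": 5},
  {"angular": [0, 0, 0], "xyz": [0, 0, 0], "claw": 5},
])

```text
t: 1.2
eef_pos: [0.2414, 0.6301, 0.248]
ee_rot: [3.142, -0.001, -1.79]
force: [-0.9, 0.4, 0.3]
width: 0.0497
gripper_force: 0.0
```

Emit:
servo_tool([
  {"angular": [0, 0, 0], "xyz": [2.73, -3.14, 0], "claw": 5},
  {"angular": [0, 0, 0], "xyz": [2.73, -3.14, 0], "claw": 5},
  {"angular": [0, 0, 0], "xyz": [2.73, -3.14, 0], "claw": 5},
  {"angular": [0, 0, 0], "xyz": [2.73, -3.14, 0], "claw": 5},
  {"angular": [0, 0, 0], "xyz": [2.73, -3.14, 0], "claw": 5},
  {"angular": [0, 0, 0], "xyz": [2.73, -3.14, 0], "claw": 5},
  {"angular": [0, 0, 0], "xyz": [2.73, -3.14, 0], "claw": 5},
  {"angular": [0, 0, 0], "xyz": [2.73, -3.14, 0], "claw": 5},
  {"angular": [0, 0, 0], "xyz": [2.73, -3.14, 0], "claw": 5},
  {"angular": [0, 0, 0], "xyz": [2.73, -3.14, 0], "claw": 5},
  {"angular": [0, 0, 0], "xyz": [2.73, -3.14, 0], "claw": 5},
  {"angular": [0, 0, 0], "xyz": [2.73, -3.14, 0], "claw": 5},
  {"angular": [0, 0, 0], "xyz": [0, 0, 0], "claw": 5},
  {"angular": [0, 0, 0], "xyz": [0, 0, 0], "claw": 5},
])

```text
t: 2.6
eef_pos: [0.5391, 0.2281, 0.2482]
ee_rot: [3.141, -0.0, -1.787]
force: [0.0, 1.1, -0.4]
width: 0.0501
gripper_force: 0.0
```

Emit:
servo_tool([
  {"angular": [0, 0, 0], "xyz": [0, 0, 2], "claw": 5},
  {"angular": [0, 0, 0], "xyz": [0, 0, 2], "claw": 5},
  {"angular": [0, 0, 0], "xyz": [0, 0, 2], "claw": 5},
  {"angular": [0, 0, 0], "xyz": [0, 0, 2], "claw": 5},
  {"angular": [0, 0, 0], "xyz": [0, 0, 1], "claw": 5},
  {"angular": [0, 0, 0], "xyz": [0, 0, 1], "claw": 5},
  {"angular": [0, 0, 0], "xyz": [0, 0, 0], "claw": 5},
])

```text
t: 3.3
eef_pos: [0.5381, 0.2293, 0.1476]
ee_rot: [3.14, -0.001, -1.787]
force: [0.0, 0.2, -0.3]
width: 0.0502
gripper_force: 0.0
```

Run:
```python
from station import viewer
from h import *
T=viewer.grab_frame('top');S=viewer.grab_frame('side')
a=T['color'][165:260,125:225];c=S['color'][130:220,155:250]
cv2.imwrite('pics/c2.png',np.hstack([cv2.resize(a,(400,380),interpolation=2),cv2.resize(c,(400,380),interpolation=2)]))
```

```text
(no output)
```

View pics/c2.png

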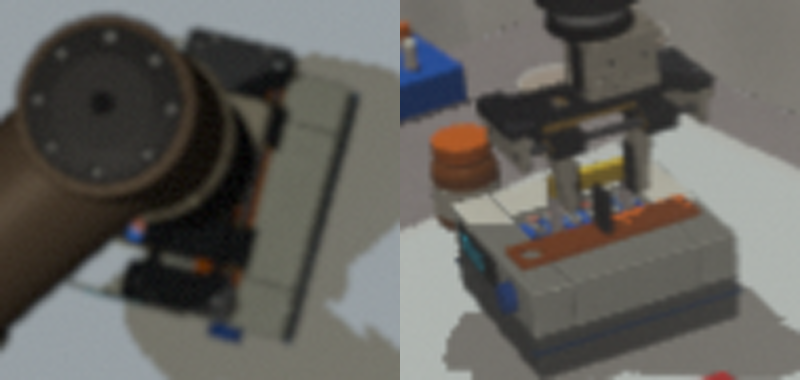

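The fingers straddle the tab in the side view: fingertips at crop (568,208) and (640,190), tab at (602,200) between them. Now I'll descend and grip.

Emit:
servo_tool([
  {"angular": [0, 0, 0], "xyz": [0, 0, 0.8], "claw": 5},
  {"angular": [0, 0, 0], "xyz": [0, 0, 0.8], "claw": 5},
  {"angular": [0, 0, 0], "xyz": [0, 0, 0.7], "claw": 5},
  {"angular": [0, 0, 0], "xyz": [0, 0, 0], "claw": 5},
  {"angular": [0, 0, 0], "xyz": [0, 0, 0], "claw": 0.5},
  {"angular": [0, 0, 0], "xyz": [0, 0, 0], "claw": 0.5},
  {"angular": [0, 0, 0], "xyz": [0, 0, 0], "claw": 0.5},
  {"angular": [0, 0, 0], "xyz": [0, 0, 0], "claw": 0.5},
  {"angular": [0, 0, 0], "xyz": [0, 0, 0], "claw": 0.5},
  {"angular": [0, 0, 0], "xyz": [0, 0, 0], "claw": 0.5},
], force=30)

```text
t: 4.4
eef_pos: [0.5387, 0.2292, 0.1257]
ee_rot: [-3.142, 0.0, -1.788]
force: [-0.7, 0.7, 0.3]
width: 0.01
gripper_force: 30.0
```

Emit:
servo_tool([
  {"angular": [0, 0, 0], "xyz": [0, 0, -0.5], "claw": 0.5},
  {"angular": [0, 0, 0], "xyz": [0, 0, -1], "claw": 0.5},
  {"angular": [0, 0, 0], "xyz": [0, 0, -1], "claw": 0.5},
  {"angular": [0, 0, 0], "xyz": [0, 0, -2], "claw": 0.5},
  {"angular": [0, 0, 0], "xyz": [0, 0, -2], "claw": 0.5},
  {"angular": [0, 0, 0], "xyz": [0, 0, -2], "claw": 0.5},
  {"angular": [0, 0, 0], "xyz": [0, 0, -2], "claw": 0.5},
  {"angular": [0, 0, 0], "xyz": [0, 0, -1], "claw": 0.5},
  {"angular": [0, 0, 0], "xyz": [0, 0, 0], "claw": 0.5},
])

```text
t: 5.3
eef_pos: [0.5393, 0.2296, 0.2426]
ee_rot: [-3.139, 0.003, -1.788]
force: [0.1, 0.3, -0.5]
width: 0.0101
gripper_force: 30.0
```

Run:
```python
from station import monitor
import numpy as np
s=monitor.get_state();p=s['eef_pos'];yaw=s['ee_rot'][2];print(p,s['ee_rot'],s['force'],s['width'],s['q'])
g=np.array([.498+.071*np.cos(np.radians(-12.5)),-.259+.071*np.sin(np.radians(-12.5))]);d=g-p[:2]
print(g,d@[np.cos(yaw),np.sin(yaw)],d@[np.sin(yaw),-np.cos(yaw)])
```

```text
[0.53934626 0.22959641 0.24263439] [-3.13932327e+00  2.76195770e-03 -1.78813325e+00] [ 0.11834757  0.28309303 -0.52956338] 0.010115607537565845 [ 7.35961065e-01  2.15681732e-01 -2.01482274e-01  2.75128753e-04
 -1.15006646e+00 -9.53413044e-01]
[ 0.56731702 -0.27436721] 0.48607661987323075 -0.13598240215757423
```

Emit:
servo_tool([
  {"angular": [0, 0, 0], "xyz": [1.5, -0.4, 0], "claw": 0.5},
  {"angular": [0, 0, 0], "xyz": [3, -0.8, 0], "claw": 0.5},
  {"angular": [0, 0, 0], "xyz": [3, -0.8, 0], "claw": 0.5},
  {"angular": [0, 0, 0], "xyz": [3, -0.8, 0], "claw": 0.5},
  {"angular": [0, 0, 0], "xyz": [3, -0.8, 0], "claw": 0.5},
  {"angular": [0, 0, 0], "xyz": [3, -0.9, 0], "claw": 0.5},
  {"angular": [0, 0, 0], "xyz": [3, -0.9, 0], "claw": 0.5},
  {"angular": [0, 0, 0], "xyz": [3, -0.9, 0], "claw": 0.5},
  {"angular": [0, 0, 0], "xyz": [3, -0.9, 0], "claw": 0.5},
  {"angular": [0, 0, 0], "xyz": [3, -0.9, 0], "claw": 0.5},
  {"angular": [0, 0, 0], "xyz": [3, -0.9, 0], "claw": 0.5},
  {"angular": [0, 0, 0], "xyz": [3, -0.9, 0], "claw": 0.5},
  {"angular": [0, 0, 0], "xyz": [3, -0.9, 0], "claw": 0.5},
  {"angular": [0, 0, 0], "xyz": [3, -0.9, 0], "claw": 0.5},
  {"angular": [0, 0, 0], "xyz": [3, -0.9, 0], "claw": 0.5},
  {"angular": [0, 0, 0], "xyz": [3, -0.8, 0], "claw": 0.5},
  {"angular": [0, 0, 0], "xyz": [2.1, 0, 0], "claw": 0.5},
  {"angular": [0, 0, 0], "xyz": [0, 0, 0], "claw": 0.5},
  {"angular": [0, 0, 0], "xyz": [0, 0, 0], "claw": 0.5},
])

```text
t: 7.2
eef_pos: [0.5636, -0.2749, 0.2392]
ee_rot: [3.139, 0.0, -1.79]
force: [0.1, -0.8, -0.1]
width: 0.0095
gripper_force: 30.0
```

Emit:
servo_tool([
  {"angular": [0, 0, 0], "xyz": [0, 0, 2], "claw": 0.5},
  {"angular": [0, 0, 0], "xyz": [0, 0, 2], "claw": 0.5},
  {"angular": [0, 0, 0], "xyz": [0, 0, 2], "claw": 0.5},
  {"angular": [0, 0, 0], "xyz": [0, 0, 2], "claw": 0.5},
  {"angular": [0, 0, 0], "xyz": [0, 0, 2], "claw": 0.5},
  {"angular": [0, 0, 0], "xyz": [0, 0, 1.5], "claw": 0.5},
  {"angular": [0, 0, 0], "xyz": [0, 0, 0], "claw": 0.5},
  {"angular": [0, 0, 0], "xyz": [0, 0, 0], "claw": 0.5},
])

```text
t: 8.0
eef_pos: [0.5647, -0.2738, 0.1257]
ee_rot: [3.141, -0.0, -1.787]
force: [1.2, 0.3, -0.3]
width: 0.0097
gripper_force: 30.0
```

Run:
```python
from station import viewer,monitor
from h import *
T=viewer.grab_frame('top');S=viewer.grab_frame('side');s=monitor.get_state();print(s['eef_pos'],s['ee_rot'],s['force'])
pickle.dump((T,S,s),open('p1.pkl','wb'))
a=T['color'][185:285,290:390];c=S['color'][200:300,245:345]
cv2.imwrite('pics/c3.png',np.hstack([cv2.resize(a,(400,400),interpolation=2),cv2.resize(c,(400,400),interpolation=2)]))
# expected eye pixel for plate yaw -12.5
p=s['eef_pos'];z=p[2]-.0327
e=p[:2]-.071*np.array([np.cos(np.radians(12.5)),-np.sin(np.radians(12.5))])
for n,f,o in(('T',T,(290,185)),('S',S,(245,200))):print(n,'eye crop',(proj(f,[*e,z])-o)*4,'post tip',(proj(f,[.498,-.259,.06])-o)*4)
print(e,z)
```

```text
[ 0.56535828 -0.27414595  0.12664807] [-3.14008709e+00 -1.43749223e-04 -1.78754109e+00] [ 0.13003664 -0.77260967 -0.78729317]
T eye crop [219.61181645 178.92424972] post tip [212.12182222 179.06910324]
S eye crop [195.31503763 183.58019355] post tip [195.65569661 217.66571661]
[ 0.49604127 -0.25877873] 0.09394806745811196
```

View pics/c3.png

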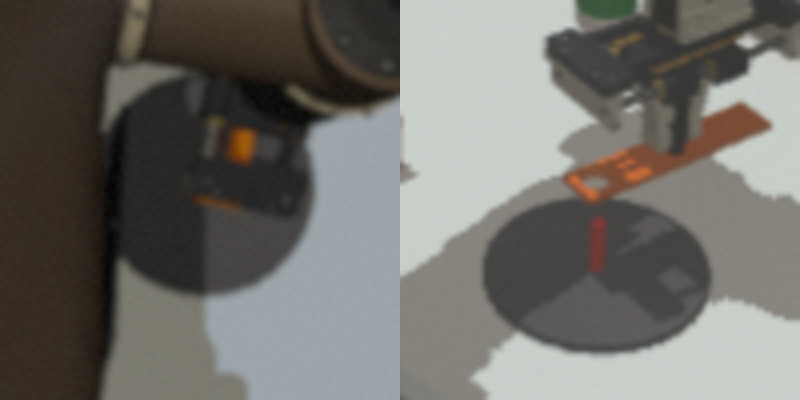

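Side view: the eye is at crop (597,183), directly over the post tip at (598,218) and within 2 mm of the prediction. I'll shift 1.5 mm and lower it part-way.

Emit:
servo_tool([
  {"angular": [0, 0, 0], "xyz": [0, -0.15, 0], "claw": 0.5},
  {"angular": [0, 0, 0], "xyz": [0, 0, 1], "claw": 0.5},
  {"angular": [0, 0, 0], "xyz": [0, 0, 1], "claw": 0.5},
  {"angular": [0, 0, 0], "xyz": [0, 0, 0.8], "claw": 0.5},
  {"angular": [0, 0, 0], "xyz": [0, 0, 0.8], "claw": 0.5},
  {"angular": [0, 0, 0], "xyz": [0, 0, 0.8], "claw": 0.5},
  {"angular": [0, 0, 0], "xyz": [0, 0, 0], "claw": 0.5},
])

```text
t: 8.8
eef_pos: [0.5653, -0.2745, 0.0799]
ee_rot: [3.139, 0.0, -1.788]
force: [0.1, -0.1, -0.5]
width: 0.0096
gripper_force: 30.0
```

Run:
```python
from station import viewer,monitor
from h import *
S=viewer.grab_frame('side');s=monitor.get_state();print(s['eef_pos'],s['ee_rot'],s['force'],s['moment'])
cv2.imwrite('pics/c4.png',cv2.resize(S['color'][210:290,250:340],(720,600)[:2] and (675,600),interpolation=2))
```

```text
[ 0.56572891 -0.27460093  0.08068968] [ 3.14003673e+00 -1.17537577e-04 -1.78824966e+00] [0.56762331 0.50987208 0.43272501] [ 0.09516674 -0.12395736  0.0178567 ]
```

View pics/c4.png

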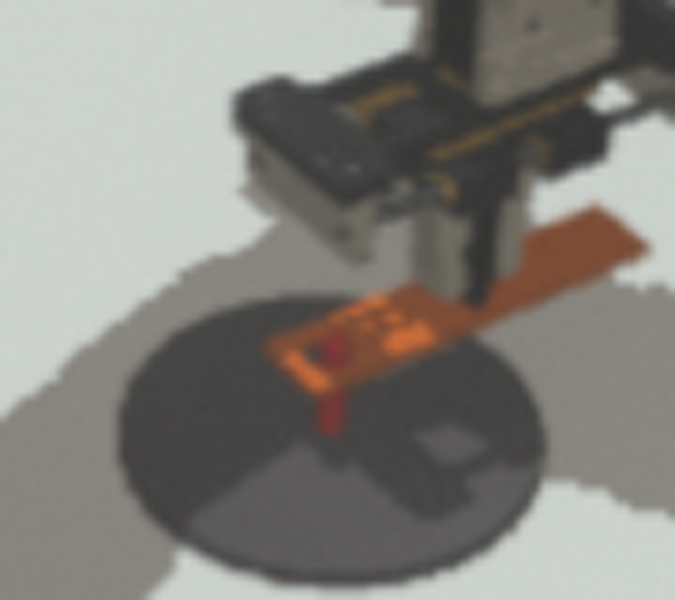

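The post is threaded through the eye: tip showing at (333,350), shank below the plate at (330,410). Lowering to the base.

Emit:
servo_tool([
  {"angular": [0, 0, 0], "xyz": [0, 0, 0.7], "claw": 0.5},
  {"angular": [0, 0, 0], "xyz": [0, 0, 0.7], "claw": 0.5},
  {"angular": [0, 0, 0], "xyz": [0, 0, 0.7], "claw": 0.5},
  {"angular": [0, 0, 0], "xyz": [0, 0, 0.7], "claw": 0.5},
  {"angular": [0, 0, 0], "xyz": [0, 0, 0.3], "claw": 0.5},
  {"angular": [0, 0, 0], "xyz": [0, 0, 0.2], "claw": 0.5},
  {"angular": [0, 0, 0], "xyz": [0, 0, 0], "claw": 0.5},
  {"angular": [0, 0, 0], "xyz": [0, 0, 0], "claw": 0.5},
])

```text
t: 9.65
eef_pos: [0.5664, -0.2747, 0.0488]
ee_rot: [-3.141, -0.0, -1.788]
force: [0.1, -0.8, -0.9]
width: 0.0099
gripper_force: 30.0
```

Emit:
servo_tool([
  {"angular": [0, 0, 0], "xyz": [0, 0, 0.1], "claw": 0.5},
  {"angular": [0, 0, 0], "xyz": [0, 0, 0.1], "claw": 0.5},
  {"angular": [0, 0, 0], "xyz": [0, 0, 0.1], "claw": 0.5},
  {"angular": [0, 0, 0], "xyz": [0, 0, 0], "claw": 0.5},
  {"angular": [0, 0, 0], "xyz": [0, 0, 0], "claw": 0.5},
])

```text
t: 10.15
eef_pos: [0.5662, -0.2747, 0.0457]
ee_rot: [-3.141, -0.0, -1.788]
force: [-0.2, -0.1, -0.2]
width: 0.0095
gripper_force: 30.0
```

Emit:
servo_tool([
  {"angular": [0, 0, 0], "xyz": [0, 0, 0.05], "claw": 0.5},
  {"angular": [0, 0, 0], "xyz": [0, 0, 0.05], "claw": 0.5},
  {"angular": [0, 0, 0], "xyz": [0, 0, 0], "claw": 0.5},
  {"angular": [0, 0, 0], "xyz": [0, 0, 0], "claw": 0.5},
])

```text
t: 10.55
eef_pos: [0.5662, -0.2747, 0.0457]
ee_rot: [-3.141, -0.0, -1.788]
force: [-2.4, 2.3, 9.2]
width: 0.01
gripper_force: 30.0
```

Firm contact at the expected height. Releasing and going up.

Emit:
servo_tool([
  {"angular": [0, 0, 0], "xyz": [0, 0, 0], "claw": 3},
  {"angular": [0, 0, 0], "xyz": [0, 0, 0], "claw": 3},
  {"angular": [0, 0, 0], "xyz": [0, 0, 0], "claw": 3},
  {"angular": [0, 0, 0], "xyz": [0, 0, 0], "claw": 3},
  {"angular": [0, 0, 0], "xyz": [0, 0, -0.5], "claw": 3},
  {"angular": [0, 0, 0], "xyz": [0, 0, -1], "claw": 3},
  {"angular": [0, 0, 0], "xyz": [0, 0, -2], "claw": 3},
  {"angular": [0, 0, 0], "xyz": [0, 0, -3], "claw": 3},
  {"angular": [0, 0, 0], "xyz": [0, 0, -4], "claw": 3},
  {"angular": [0, 0, 0], "xyz": [0, 0, -4], "claw": 3},
  {"angular": [0, 0, 0], "xyz": [0, 0, -4], "claw": 3},
  {"angular": [0, 0, 0], "xyz": [0, 0, -3], "claw": 3},
  {"angular": [0, 0, 0], "xyz": [0, 0, 0], "claw": 4},
])

```text
t: 11.85
eef_pos: [0.5682, -0.2755, 0.2663]
ee_rot: [-3.132, -0.001, -1.788]
force: [0.2, -0.3, -0.3]
width: 0.0339
gripper_force: 0.0
```

Run:
```python
from station import viewer,monitor
from h import *
T=viewer.grab_frame('top');S=viewer.grab_frame('side');s=monitor.get_state();print(s['eef_pos'],s['ee_rot'],s['width'])
cv2.imwrite('pics/c5.png',np.hstack([cv2.resize(T['color'][165:265,120:220],(400,400),interpolation=2),cv2.resize(S['color'][200:300,245:345],(400,400),interpolation=2)]))
pickle.dump((T,S),open('p2.pkl','wb'))
m,c,_=blob(T,(22,110,80),(35,255,255),(150,170,205,250));r=rect(T,m,.142);print('barT',c,r)
m2,c2,st=blob(S,(20,110,80),(35,255,255),(180,160,220,190));print('barS',c2,st)
print('tri',tri([(T,*c),(S,*c2)]))
# plate flat: fit expected corners
p=np.array([.498,-.259]);y=np.radians(-12.5)
```

```text
[ 0.56628377 -0.27460161  0.26113201] [-3.13898171e+00  4.33454196e-04 -1.78837099e+00] 0.03835772761373564
barT [171.09183673 207.58163265] (((547.8444213867188, 259.9670715332031), (13.07288646697998, 76.31888580322266), 76.30884552001953), array([0.54811215, 0.2604089 ], dtype=float32))
barS [199.18390805 171.25287356] [190 167  19  10  87]
tri [0.54787997 0.26203247 0.13626389]
```

View pics/c5.png

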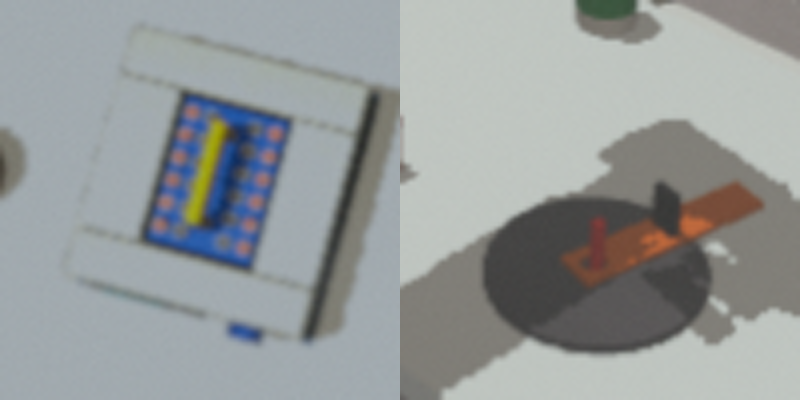

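Top view: the rack is uncovered, with the bar from (218,122) to (198,222). Side view: the plate lies flat with the post through its eye at (598,245). Now I'll refine the rack's yaw and compute the move.

Run:
```python
from h import *
T,S=pickle.load(open('p2.pkl','rb'))
h=cv2.cvtColor(T['color'],cv2.COLOR_BGR2HSV);m=np.zeros(h.shape[:2],np.uint8)
b=(150,180,196,237);m[b[1]:b[3],b[0]:b[2]]=cv2.inRange(h,(0,60,0),(180,255,255))[b[1]:b[3],b[0]:b[2]]
print('rack',rect(T,m,.081),m.sum()/255)
g=np.array([.548,.261]);yaw=np.radians(-12.9);d=g-[.5663,-.2746]
print(d@[np.cos(yaw),np.sin(yaw)],d@[np.sin(yaw),-np.cos(yaw)])
```

```text
rack (((547.96826171875, 262.16619873046875), (85.84207153320312, 118.39534759521484), 76.35820007324219), array([0.5477056 , 0.26116404], dtype=float32)) 860.0
-0.13741089198916492 -0.517996618485818
```

Emit:
servo_tool([
  {"angular": [0, 0, -8.14], "xyz": [0, 0, 0], "claw": 4},
  {"angular": [0, 0, -8.14], "xyz": [0, 0, 0], "claw": 4},
  {"angular": [0, 0, -8.14], "xyz": [0, 0, 0], "claw": 4},
  {"angular": [0, 0, -8.14], "xyz": [0, 0, 0], "claw": 4},
  {"angular": [0, 0, -8.14], "xyz": [0, 0, 0], "claw": 4},
  {"angular": [0, 0, -8.14], "xyz": [0, 0, 0], "claw": 4},
  {"angular": [0, 0, -8.14], "xyz": [0, 0, 0], "claw": 4},
  {"angular": [0, 0, -8.14], "xyz": [0, 0, 0], "claw": 4},
  {"angular": [0, 0, -8.14], "xyz": [0, 0, 0], "claw": 4},
  {"angular": [0, 0, -8.14], "xyz": [0, 0, 0], "claw": 4},
  {"angular": [0, 0, -8.14], "xyz": [0, 0, 0], "claw": 4},
  {"angular": [0, 0, 0], "xyz": [0, 0, 0], "claw": 4},
])

```text
t: 13.15
eef_pos: [0.5655, -0.2744, 0.2583]
ee_rot: [-3.141, 0.002, -0.223]
force: [0.2, 0.5, 0.2]
width: 0.0397
gripper_force: 0.0
```

Emit:
servo_tool([
  {"angular": [0, 0, 0], "xyz": [-0.5, -1.7, 0], "claw": 4},
  {"angular": [0, 0, 0], "xyz": [-0.9, -3.5, 0], "claw": 4},
  {"angular": [0, 0, 0], "xyz": [-0.9, -3.5, 0], "claw": 4},
  {"angular": [0, 0, 0], "xyz": [-0.9, -3.5, 0], "claw": 4},
  {"angular": [0, 0, 0], "xyz": [-0.9, -3.5, 0], "claw": 4},
  {"angular": [0, 0, 0], "xyz": [-0.9, -3.5, 0], "claw": 4},
  {"angular": [0, 0, 0], "xyz": [-0.9, -3.5, 0], "claw": 4},
  {"angular": [0, 0, 0], "xyz": [-0.9, -3.5, 0], "claw": 4},
  {"angular": [0, 0, 0], "xyz": [-0.9, -3.5, 0], "claw": 4},
  {"angular": [0, 0, 0], "xyz": [-0.9, -3.5, 0], "claw": 4},
  {"angular": [0, 0, 0], "xyz": [-0.9, -3.5, 0], "claw": 4},
  {"angular": [0, 0, 0], "xyz": [-0.9, -3.5, 0], "claw": 4},
  {"angular": [0, 0, 0], "xyz": [-0.9, -3.5, 0], "claw": 4},
  {"angular": [0, 0, 0], "xyz": [-0.9, -3.5, 0], "claw": 4},
  {"angular": [0, 0, 0], "xyz": [-0.9, -3.2, 0], "claw": 4},
  {"angular": [0, 0, 0], "xyz": [-0.5, -1.5, 0], "claw": 4},
  {"angular": [0, 0, 0.8], "xyz": [0, 0, 0], "claw": 4},
  {"angular": [0, 0, 0], "xyz": [0, 0, 0], "claw": 4},
  {"angular": [0, 0, 0], "xyz": [0, 0, 0], "claw": 4},
])

```text
t: 15.05
eef_pos: [0.5494, 0.2607, 0.2595]
ee_rot: [3.141, 0.0, -0.241]
force: [-0.6, 0.4, -0.5]
width: 0.0401
gripper_force: 0.0
```

Emit:
servo_tool([
  {"angular": [0, 0, 0], "xyz": [-0.1, 0, 2], "claw": 4},
  {"angular": [0, 0, 0], "xyz": [0, 0, 2], "claw": 4},
  {"angular": [0, 0, 0], "xyz": [0, 0, 2], "claw": 4},
  {"angular": [0, 0, 0], "xyz": [0, 0, 2], "claw": 4},
  {"angular": [0, 0, 0], "xyz": [0, 0, 1], "claw": 4},
  {"angular": [0, 0, 0], "xyz": [0, 0, 1], "claw": 4},
  {"angular": [0, 0, 0], "xyz": [0, 0, 1], "claw": 4},
  {"angular": [0, 0, 0], "xyz": [0, 0, 1], "claw": 4},
  {"angular": [0, 0, 0], "xyz": [0, 0, 0.4], "claw": 4},
  {"angular": [0, 0, 0], "xyz": [0, 0, 0], "claw": 4},
  {"angular": [0, 0, 0], "xyz": [0, 0, 0], "claw": 4},
])

```text
t: 16.15
eef_pos: [0.5489, 0.2621, 0.1359]
ee_rot: [-3.141, -0.0, -0.239]
force: [0.7, 0.3, 0.5]
width: 0.0402
gripper_force: 0.0
```

Emit:
servo_tool([
  {"angular": [0, 0, 0], "xyz": [0, 0, 0], "claw": 2.5},
  {"angular": [0, 0, 0], "xyz": [0, 0, 0], "claw": 1.8},
  {"angular": [0, 0, 0], "xyz": [0, 0, 0], "claw": 1.5},
  {"angular": [0, 0, 0], "xyz": [0, 0, 0], "claw": 1.2},
  {"angular": [0, 0, 0], "xyz": [0, 0, 0], "claw": 0.5},
  {"angular": [0, 0, 0], "xyz": [0, 0, 0], "claw": 0.5},
  {"angular": [0, 0, 0], "xyz": [0, 0, 0], "claw": 0.5},
  {"angular": [0, 0, 0], "xyz": [0, 0, 0], "claw": 0.5},
], force=50)

```text
t: 16.95
eef_pos: [0.5487, 0.262, 0.1357]
ee_rot: [-3.141, -0.0, -0.239]
force: [-0.6, 0.8, 0.5]
width: 0.0116
gripper_force: 50.0
```

Gripped. Lifting slowly straight up, checking for jamming early.

Emit:
servo_tool([
  {"angular": [0, 0, 0], "xyz": [0, 0, -0.2], "claw": 0.5},
  {"angular": [0, 0, 0], "xyz": [0, 0, -0.3], "claw": 0.5},
  {"angular": [0, 0, 0], "xyz": [0, 0, -0.3], "claw": 0.5},
  {"angular": [0, 0, 0], "xyz": [0, 0, -0.3], "claw": 0.5},
  {"angular": [0, 0, 0], "xyz": [0, 0, -0.3], "claw": 0.5},
  {"angular": [0, 0, 0], "xyz": [0, 0, 0], "claw": 0.5},
  {"angular": [0, 0, 0], "xyz": [0, 0, 0], "claw": 0.5},
])

```text
t: 17.65
eef_pos: [0.5486, 0.2618, 0.1496]
ee_rot: [-3.141, -0.0, -0.24]
force: [-0.5, -0.6, -4.1]
width: 0.0116
gripper_force: 50.0
```

Run:
```python
from station import monitor
s=monitor.get_state();print(s['force'],s['moment'],s['eef_pos'],s['ee_rot'])
```

```text
[-0.46243728 -0.62249087 -4.05429942] [ 0.00986597  0.03809857 -0.03312896] [0.54864216 0.26184753 0.14960431] [-3.14144275e+00 -5.52423644e-06 -2.39502506e-01]
```

Emit:
servo_tool([
  {"angular": [0, 0, 0], "xyz": [0, 0, -0.4], "claw": 0.5},
  {"angular": [0, 0, 0], "xyz": [0, 0, -0.6], "claw": 0.5},
  {"angular": [0, 0, 0], "xyz": [0, 0, -0.6], "claw": 0.5},
  {"angular": [0, 0, 0], "xyz": [0, 0, -0.6], "claw": 0.5},
  {"angular": [0, 0, 0], "xyz": [0, 0, -0.6], "claw": 0.5},
  {"angular": [0, 0, 0], "xyz": [0, 0, -0.6], "claw": 0.5},
  {"angular": [0, 0, 0], "xyz": [0, 0, -0.6], "claw": 0.5},
  {"angular": [0, 0, 0], "xyz": [0, 0, -0.6], "claw": 0.5},
  {"angular": [0, 0, 0], "xyz": [0, 0, -0.6], "claw": 0.5},
  {"angular": [0, 0, 0], "xyz": [0, 0, -0.6], "claw": 0.5},
  {"angular": [0, 0, 0], "xyz": [0, 0, -0.6], "claw": 0.5},
  {"angular": [0, 0, 0], "xyz": [0, 0, -0.6], "claw": 0.5},
  {"angular": [0, 0, 0], "xyz": [0, 0, -0.6], "claw": 0.5},
  {"angular": [0, 0, 0], "xyz": [0, 0, -0.6], "claw": 0.5},
  {"angular": [0, 0, 0], "xyz": [0, 0, -0.6], "claw": 0.5},
  {"angular": [0, 0, 0], "xyz": [0, 0, -0.6], "claw": 0.5},
  {"angular": [0, 0, 0], "xyz": [0, 0, -0.6], "claw": 0.5},
  {"angular": [0, 0, 0], "xyz": [0, 0, -0.6], "claw": 0.5},
  {"angular": [0, 0, 0], "xyz": [0, 0, -0.3], "claw": 0.5},
  {"angular": [0, 0, 0], "xyz": [0, 0, 0], "claw": 0.5},
])

```text
t: 19.65
eef_pos: [0.5489, 0.262, 0.2591]
ee_rot: [-3.141, -0.001, -0.239]
force: [0.8, 0.2, -5.1]
width: 0.0118
gripper_force: 50.0
```

Emit:
servo_tool([
  {"angular": [0, 0, 0], "xyz": [0, 0, 0], "claw": 0.5},
  {"angular": [0, 0, 0], "xyz": [0, 0, 0], "claw": 0.5},
  {"angular": [0, 0, 0], "xyz": [0, 0, 0], "claw": 0.5},
  {"angular": [0, 0, 0], "xyz": [0, 0, 0], "claw": 0.5},
  {"angular": [0, 0, 0], "xyz": [0, 0, 0], "claw": 0.5},
])

```text
t: 20.15
eef_pos: [0.5486, 0.2618, 0.2584]
ee_rot: [3.141, 0.0, -0.239]
force: [1.0, 0.8, -3.7]
width: 0.0117
gripper_force: 50.0
```

Run:
```python
from station import viewer,monitor
from h import *
S=viewer.grab_frame('side');s=monitor.get_state();print(s['eef_pos'],s['ee_rot'],s['force'],s['moment'])
cv2.imwrite('pics/c6.png',cv2.resize(S['color'][110:300,140:345],(640,593),interpolation=2))
```

```text
[0.54866081 0.26184826 0.25846119] [ 3.14146096e+00  8.40587500e-05 -2.39441493e-01] [ 0.01536025 -0.75110687 -3.60688847] [-0.04171302  0.02892798 -0.05017304]
```

View pics/c6.png

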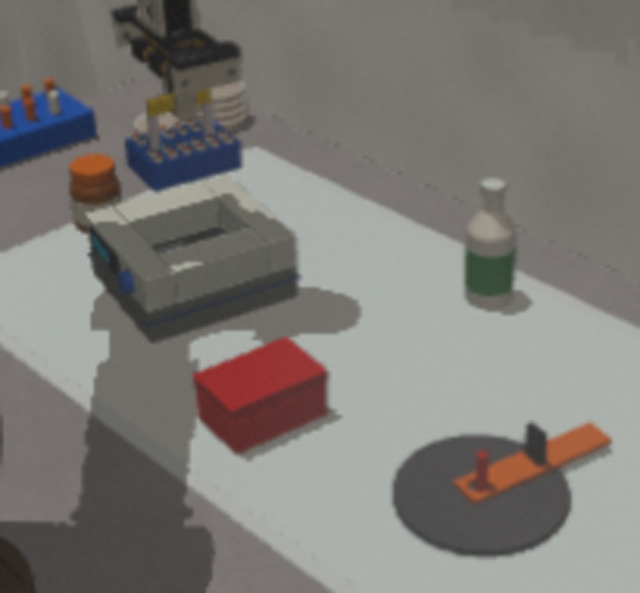

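The rack at (185,155) hangs level above the empty well at (190,240), with about 7.8 cm of clearance by the height reading. The plate lies flat on the stand with the post at (482,470), and the jar, wash bottle and tip box in view stand where they were. Handing in.

```bash
python3 -c "
from station import order;print(order.job_done())"
```

```text
the job is handed in; nothing more can be done
None
```

The job is handed in at about 20 s: the keeper plate lies flat on the stand with the post through its eye, and the arm is holding the rack level and steady above the well, about 7.8 cm clear of the rim.

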